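Shut the marked air valve under the sliding cover

ROBOT

A 6-joint arm with a two-finger parallel gripper is mounted at the origin on the work surface. World frame = base frame: x ahead of the robot, y to its left, z up, the work surface at z = 0. Lengths are in m, angles in degrees, forces in N, time in s.
With the tool pointing down it reaches from about 0.35 to 0.85 m from the base axis. Payload 8.1 kg.
Tool frame: the origin (TCP) lies midway between the tips of the shut fingers; the grasp point (between the pads) lies 19 mm behind it; z points along the fingers, y is the direction in which the jaws open and shut (so a half turn about z gives the same grasp; the last joint's range is limited). The gripper opens to 93 mm and grips with 3 to 60 N. Pads are 15 mm wide; open, the fingers measure 128 mm over their backs; the gripper's body (75 mm by 188 mm) begins 65 mm behind the grasp point.
Start: joints at [67.873, 7.471, 85.268, -0, 87.261, -4.893], TCP at [0.178, 0.573, 0.219] pointing down, gripper open.
Joint ranges: [-169.43, 169.43], [-51.17, 129.36], [1.28, 143.12], [-76.62, 256.62], [0, 156.53], [-152.29, 152.29]. Speed limits (degrees/s): [136.94, 136.94, 159.86, 180, 180, 180].

INTERFACE

Orientations are given as a 3x3 rotation matrix whose columns are the frame's x, y, z axes.
In Python, from workcell import get_obs, get_image, close_job, masks_of gives the robot as it stands. The module is installed in compiled form; this text tells all that it offers.
- The arm moves only by the tool play_rows, never from a script. Its argument "motion" is a list of rows, each a list of 2 entries, a list of its own where there are three numbers: the shift along the tool's x, y, z normalised to -1 to 1, where 1 is 200 mm, then the turn, a rotation vector about the tool's x, y, z normalised to -1 to 1, where 1 is pi rad. In form: [[[tx, ty, tz], [ax, ay, az]], ...]. A call has 1 to 20 rows; each row shifts and turns the commanded pose from where the row before left it, along the tool's axes as they then stand; what a row does not reach is not made up. A row lasts 1/10 s, in which the tool goes at most 50 mm and 8.59 degrees, less where a joint would pass 70% of its speed; a pose out of reach is approached as far as the arm can. A call with a number of a shift or a turn outside -1 to 1 is refused whole. A call with a gripper value outside its range is refused whole. "gripper" is the gripper's target within -1 to 1 (shut at 1, half-way at 0, fully open at -1), set as the call begins (left out, the last holds). The fingers move at their own pace and stop on an object; the grip force is fixed at half the most. Time passes only in rows, so rows that do not move let the fingers close. It gives the time, the measured TCP pose, the force and the opening at its end, in the units of the state.
- get_obs(): the state, without advancing time (a new reading comes with each control period).
- get_image(name): name is "scene" or "top" or "wrist"; returns a dict with "pixels" (420x560x3 uint8, red, green, blue), "fx", "fy", "cx", "cy" (pixels), "rvec" (rotation vector, rad) and "tvec" (3), from world to camera coordinates, as OpenCV has them; the wrist camera has in their place "tool_from_camera" (4x4, takes a point from camera to tool coordinates, whose origin is the TCP and whose axes are the flange's). Camera axes: x right, y down, z forward; pixel columns grow to the right and rows downward; lengths in m; the calibration is good to about 2 mm. A picture is of the moment at which its call begins: read the wrist's pose just before it. There is no depth.
- close_job(): hands the job in, once; it reports no verdict.
Trained networks look in a picture, given as the dict that the camera call returned (one of the last four; its "shot" number tells which), for a name from the list of things; names that differ only in an ending like _2 or _b are one class to them, and where a whole thing is asked for, a point or a joint stands for the part that bears it (a point fixed in the world has none). Each returns a list of dicts, best first, with "score" (0 to 1); they miss things now and then, are a little off and sometimes report something else, mostly with a low value. They report only what shows in the picture. A call takes as long as a camera call.
- masks_of(target, picture): "pixels" (420x560 bool, what is visible of it) and "xy" ([column, row] in pixels, amid what is visible of it).
The state is a dict: "clock": time; "q": joint angles; "dq": joint speeds; "joint_efforts": joint torques, N m; "tool_pos": TCP position; "tcp_rot": TCP orientation; "force": force on the tool from outside, world axes, zero at the start; "torque": the same for the moment, N m; "grip_width": opening from 0.0 (shut) to 1.0 (fully open).
Only numpy, scipy, OpenCV 4.12 (cv2) and the standard library are available. Lean on these libraries where they do the work, as an engineer would, in place of code of your own. Each camera call takes 0.05 s, during which the arm holds its last target.

TASK

Push the aluminium cover of the bench's air-valve box all the way aside to the robot's left, sliding it on its rails without lifting it, so that the two valve handles are uncovered. Then push the marked handle, the one that ends in a round disc, clockwise until it is fully shut, across its pipe. Leave the cover aside, and leave the other handle and the things on the bench as they are.

Things in the scene. Friction and masses are not known exactly. Their poses are not given: they have to be found in the camera images.
- manifold: The air-valve box fixed to the bench: grey open-topped box 150 mm (its x) x 470 mm (its y) x 40 mm high, walls 6 mm. Origin at the centre of its underside; x points away from the robot, y to the robot's left, z up (yaw within 0.2 rad). The half from y = -235 to 0 mm is the open bay that holds two valves; the half from y = 0 to +235 mm is a closed flat deck, 40 mm high, over which the cover slides. Copper pipes run along x below the rim.
- cover_slide (a joint): How far the cover has been slid along the box's +y, in m: 0 = closed over the valve bay, 0.225 = fully aside over the deck, at its stop. Begins nearly closed (up to 25 mm). It slides with about 2 N of friction plus light damping and stays where it is left.
- cover_lift (a joint): How far the cover is raised off its rails, in m: 0 = resting. It rests by its own weight only (0.35 to 0.6 kg) and must not be lifted.
- cover_push (a point): Centre of the side face of the cover's raised panel that looks to the box's -y: push here towards +y. The cover is a bare aluminium sheet hood, 166 mm (x) x 235 mm (y), its top 80 mm above the bench, with a raised square panel 110 x 110 mm in its middle standing 24 mm higher (80 to 104 mm above the bench). This point moves with the cover and lies at the panel's middle height, 92 mm above the bench, at box x = 0; the cover's -y edge lies 62.5 mm further to -y.
- marked_handle (a joint): Angle of the marked valve's handle in rad: 0 = open, pointing to the box's -x (to the robot, along its pipe); it turns clockwise seen from above, its end going to the box's +y; 1.571 = fully shut, pointing to +y, across its pipe, at its stop. Begins between 0 and 0.35, stays where it is left; about 0.08 N m of friction (some 2 N at its end).
- marked_pivot (a point): Point on the marked handle's vertical pivot axis, 57 mm above the bench. The marked valve may be the left or the right of the two; their pivots are 105 mm apart along the box's y (at y = -205 and -100 mm, x about +26 mm).
- marked_end (a point): Centre of the round disc, 30 mm across and 14 mm thick (50 to 64 mm above the bench), that ends the marked handle, 52 mm from the pivot. The bar between pivot and disc is 14 mm wide, dark steel, spanning 52 to 62 mm above the bench. Nothing of the box stands higher than 40 mm around it once the cover is aside.
- plain_handle (a joint): Angle of the other valve's handle, same sense as the marked one; begins between 0 and 0.25 rad (open) and must be left so.
- plain_end (a point): Point on the other handle, 52 mm from its pivot: a plain straight dark steel bar 14 mm wide and 67 mm long from its pivot, with no disc, at the same height.
- screwdriver: Bystander, loose on the bench beside the box: wood-handled screwdriver lying flat, 190 mm long.
- spool: Bystander, loose on the bench beside the box: upright metal solder spool, 60 mm across, 50 mm high.
- flux_jar: Bystander, loose on the bench beside the box: small capped jar, 50 mm across, 50 mm high.
- connector: Bystander, loose on the bench beside the box: blue connector strip, 12 x 110 x 17 mm.
- board: Bystander, loose on the bench beside the box: green circuit board lying flat, 80 x 120 x 4 mm.
- spanner: Bystander, loose on the bench beside the box: steel spanner lying flat, 160 mm long.
- cream_jar: Bystander, loose on the bench to the left: capped jar, 64 mm across, 60 mm high.

How it is judged:
By the outcome, as a careful person would: the job done as asked, in the order asked, and still so for the second after the job is handed in, with the robot touching nothing.
It also fails if it takes over 45 s, if anything falls off the work surface, if the arm or the gripper's body presses on something with over 40 N, if the wrist force passes 120 N, or if a joint passes its speed limit or range.

## Working session

There is one attempt and no reset: what is moved stays moved. The work goes in short steps, Python scripts to look and compute and a tool call to move; the robot and the scene stay as the last step left them, time stands still between calls to the robot, and variables do not carry over. Pictures are saved under pics/ and viewed, and the job is handed in when it is done.

Besides the shell and the picture viewer there is one more tool, called after "Request:" as name(argument=value, ...), one argument or row to a line, values as JSON. play_rows: Moves the arm, as the interface text tells. Its arguments: {"type":"object","properties":{"motion":{"type":"array","items":{"type":"array"}},"gripper":{"type":"number"}},"required":["motion"]}

```bash
mkdir -p pics
cat > h.py <<'E'
import numpy as np, cv2
from workcell import *
def save(im,n): cv2.imwrite('pics/'+n,cv2.cvtColor(im['pixels'],cv2.COLOR_RGB2BGR))
def K(im): return np.array([[im['fx'],0,im['cx']],[0,im['fy'],im['cy']],[0,0,1.]])
def cam(im):
    if 'rvec' in im:
        R=cv2.Rodrigues(np.array(im['rvec'],float))[0]; t=np.array(im['tvec'],float).ravel(); return R,t
def ray(im,uv,z):
    R,t=cam(im); d=R.T@np.linalg.inv(K(im))@np.array([uv[0],uv[1],1.]); c=-R.T@t
    return c+d*(z-c[2])/d[2]
def proj(im,P):
    R,t=cam(im); p=K(im)@(R@np.array(P,float)+t); return p[:2]/p[2]
E
python3 - <<'E'
from h import *
print({k:v for k,v in get_obs().items()})
for n in ['scene','top']:
    im=get_image(n); save(im,n+'1.png'); R,t=cam(im); print(n,-R.T@t)
    for o in ['manifold','cover_push','marked_end','cream_jar']:
        for m in masks_of(o,im)[:2]: print(o,m['score'],m['xy'],m['pixels'].sum(), ray(im,m['xy'],.08))
E
```

```text
{'clock': 0.0, 'q': array([ 6.78720652e+01,  7.51480669e+00,  8.53288387e+01, -2.11120437e-04,
        8.72606361e+01, -4.89218768e+00]), 'dq': array([-0.07317029, -0.06275783,  0.04478303, -0.07085785,  0.05836856,
        0.13236274]), 'joint_efforts': array([ 9.73229871e-04, -5.59833598e+01, -4.91773081e+01,  7.66668445e-02,
        3.50260839e-02, -1.80628376e-04]), 'tool_pos': array([0.17754113, 0.57254243, 0.21759481]), 'tcp_rot': array([[-9.55093684e-01,  2.96303206e-01, -6.82161673e-04],
       [ 2.96303952e-01,  9.55092205e-01, -1.68738580e-03],
       [ 1.51549474e-04, -1.81373872e-03, -9.99998344e-01]]), 'force': array([0.34763486, 0.07409233, 0.010136  ]), 'torque': array([-0.01270361,  0.0047631 ,  0.00587944]), 'grip_width': 1.0005012968849734}
scene [ 1.23131785 -0.73732293  0.81872574]
manifold 0.65 [226.7, 271.4] 12981 [ 0.61487495 -0.08236031  0.08      ]
manifold 0.28 [255.6, 210.1] 465 [0.51176782 0.13998803 0.08      ]
cover_push 0.73 [208.7, 271.4] 6643 [ 0.58536002 -0.10619217  0.08      ]
cream_jar 0.73 [310.2, 184.7] 564 [0.54592489 0.32853463 0.08      ]
top [0.49924072 0.09283186 1.1296759 ]
manifold 0.63 [315.5, 222.1] 17683 [0.58517607 0.01375337 0.08      ]
manifold 0.57 [365.2, 226.1] 8918 [ 0.57534612 -0.09054062  0.08      ]
cover_push 0.96 [364.1, 227.2] 9060 [ 0.57305783 -0.0881607   0.08      ]
cream_jar 0.56 [136.4, 268.2] 786 [0.49324624 0.39078143 0.08      ]
```

View pics/top1.png

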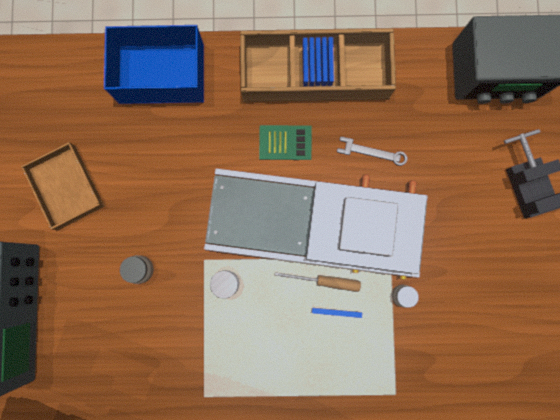

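View pics/scene1.png

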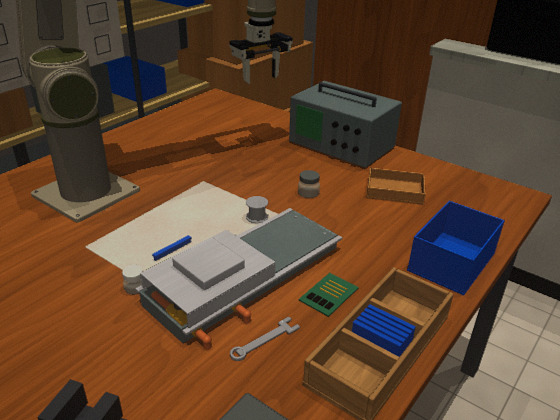

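Run:
```python
from h import *
im=get_image('top'); 
c=cv2.resize(im['pixels'][150:320,190:440],None,fx=3.2,fy=3.2,interpolation=cv2.INTER_CUBIC)
cv2.imwrite('pics/crop1.png',c[:,:,::-1])
m=masks_of('cover_push',im)[0]['pixels'].astype(np.uint8)
ct=max(cv2.findContours(m,0,2)[0],key=cv2.contourArea)
r=cv2.minAreaRect(ct); print(r,cv2.boxPoints(r))
for p in cv2.boxPoints(r): print(ray(im,p,.08))
```

```text
((366.36798095703125, 227.10226440429688), (113.75320434570312, 78.84305572509766), 7.236921787261963) [[304.97845 259.04486]
 [314.91052 180.8299 ]
 [427.7575  195.15967]
 [417.82544 273.37463]]
[0.50791244 0.03735563 0.08      ]
[0.67315069 0.0131873  0.08      ]
[ 0.63915467 -0.22454027  0.08      ]
[ 0.47523844 -0.19693489  0.08      ]
```

View pics/crop1.png

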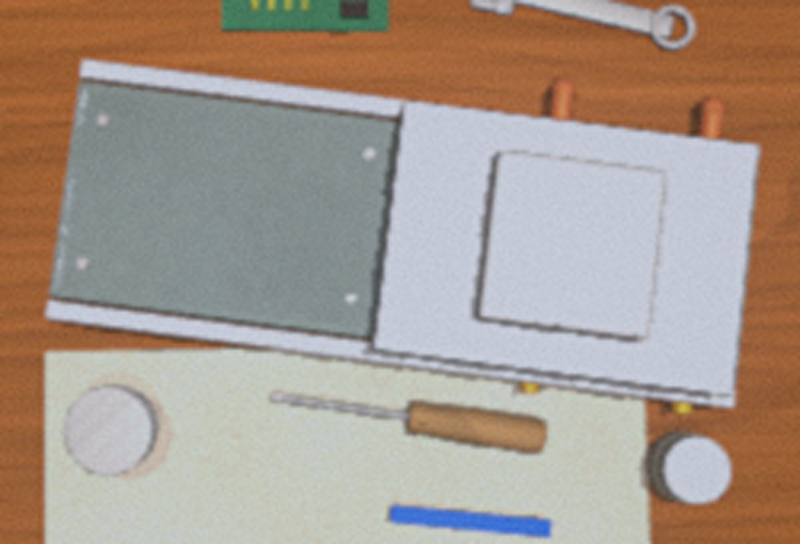

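Run:
```python
from h import *
im=get_image('top'); print(get_obs()['clock'])
f=lambda x,y,z: ray(im,((x+.5)/3.2-.5+190,(y+.5)/3.2-.5+150),z)[:2]
for name,z,ps in [('panel',.104,[(498,152),(665,171),(648,339),(479,318)]),('cover',.08,[(403,102),(759,145),(731,396),(373,350)]),]:
    P=np.array([f(x,y,z) for x,y in ps]); print(name,P.round(4).tolist(),P.mean(0))
    n=lambda a,b:(np.linalg.norm(P[a]-P[b]).round(4), np.degrees(np.arctan2(*(P[a]-P[b]))).round(2))
    print(n(0,1),n(3,2),n(0,3),n(1,2))
# deck end corners, rails of box end, top
for z in (.04,.05): print(z,[f(x,y,z).round(4) for x,y in [(82,60),(47,318)]])
```

```text
0.65
panel [[0.6341, -0.047], [0.6203, -0.1543], [0.5125, -0.1395], [0.5272, -0.0321]] [ 0.57354932 -0.09321732]
(np.float64(0.1081), np.float64(7.35)) (np.float64(0.1084), np.float64(7.82)) (np.float64(0.1079), np.float64(97.97)) (np.float64(0.1088), np.float64(97.81))
cover [[0.6716, 0.0118], [0.6396, -0.2226], [0.4752, -0.1975], [0.5079, 0.0348]] [ 0.57357152 -0.09339792]
(np.float64(0.2366), np.float64(7.78)) (np.float64(0.2345), np.float64(8.02)) (np.float64(0.1653), np.float64(97.99)) (np.float64(0.1663), np.float64(98.69))
0.04 [array([0.7107, 0.2301]), array([0.5328, 0.2542])]
0.05 [array([0.7088, 0.2288]), array([0.5324, 0.2527])]
```

Request:
play_rows(
  motion=[
    [[0,0,0],[0,0,0.0448]],
    [[0,0,0],[0,0,0.0448]],
    [[0,0,0],[0,0,0.0448]],
    [[0,0,0],[0,0,0.0448]],
    [[0,0,0],[0,0,0.0448]],
    [[0,0,0],[0,0,0.0448]],
    [[0,0,0],[0,0,0.0448]],
    [[0,0,0],[0,0,0.0448]],
    [[0,0,0],[0,0,0.0448]],
    [[0,0,0],[0,0,0.0448]],
    [[0,0,0],[0,0,0]],
  ],
  gripper=1,
)

```text
clock: 1.75
tool_pos: [0.1778, 0.5731, 0.2186]
tcp_rot: [[0.139, 0.99, 0.0], [0.99, -0.139, -0.0], [-0.0, 0.0, -1.0]]
force: [-0.3, 0.7, -0.1]
grip_width: 0.102
```

Request:
play_rows(
  motion=[
    [[-0.175,0.121,0],[0,0,0]],
    [[-0.175,0.121,0],[0,0,0]],
    [[-0.175,0.121,0],[0,0,0]],
    [[-0.175,0.121,0],[0,0,0]],
    [[-0.175,0.121,0],[0,0,0]],
    [[-0.175,0.121,0],[0,0,0]],
    [[-0.175,0.121,0],[0,0,0]],
    [[-0.175,0.121,0],[0,0,0]],
    [[-0.175,0.121,0],[0,0,0]],
    [[-0.175,0.121,0],[0,0,0]],
    [[-0.175,0.121,0],[0,0,0]],
    [[-0.175,0.121,0],[0,0,0]],
    [[-0.175,0.121,0],[0,0,0]],
    [[-0.175,0.121,0],[0,0,0]],
    [[-0.175,0.121,0],[0,0,0]],
    [[-0.175,0.121,0],[0,0,0]],
    [[-0.175,0.121,0],[0,0,0]],
    [[-0.175,0.121,0],[0,0,0]],
    [[-0.175,0.121,0],[0,0,0]],
    [[-0.175,0.121,0],[0,0,0]],
  ],
)

```text
clock: 3.75
tool_pos: [0.5619, -0.1884, 0.2187]
tcp_rot: [[0.132, 0.991, 0.0], [0.991, -0.132, -0.0], [0.0, 0.0, -1.0]]
force: [0.6, 0.4, -0.0]
grip_width: 0.001
```

Request:
play_rows(
  motion=[
    [[0,0,0.13],[0,0,0]],
    [[0,0,0.13],[0,0,0]],
    [[0,0,0.13],[0,0,0]],
    [[0,0,0.13],[0,0,0]],
    [[0,0,0.08],[0,0,0]],
    [[0,0,0.055],[0,0,0]],
    [[0,0,0],[0,0,0]],
  ],
)

```text
clock: 4.45
tool_pos: [0.5604, -0.1862, 0.0863]
tcp_rot: [[0.136, 0.991, -0.002], [0.991, -0.136, 0.001], [0.001, -0.002, -1.0]]
force: [-0.7, 0.2, 0.6]
grip_width: 0.005
```

Run:
```python
from h import *
for n in ['top','scene']:
    im=get_image(n); 
    c=im['pixels'][150:320,190:470] if n=='top' else im['pixels'][180:380,80:380]
    cv2.imwrite(f'pics/{n}2.png',cv2.resize(c,None,fx=2.6,fy=2.6,interpolation=cv2.INTER_CUBIC)[:,:,::-1])
```

```text
(no output)
```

View pics/top2.png

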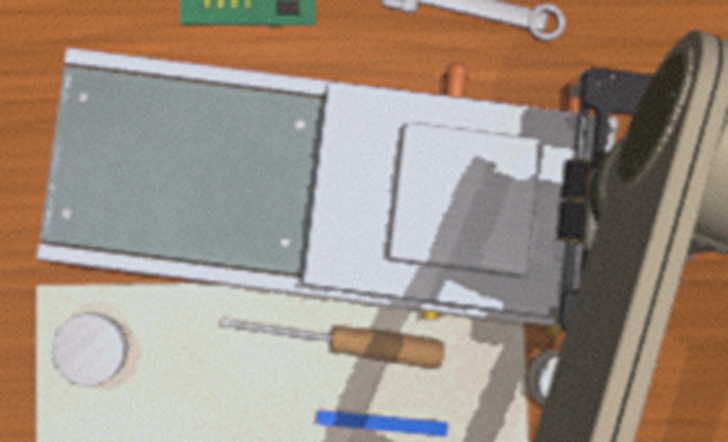

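View pics/scene2.png

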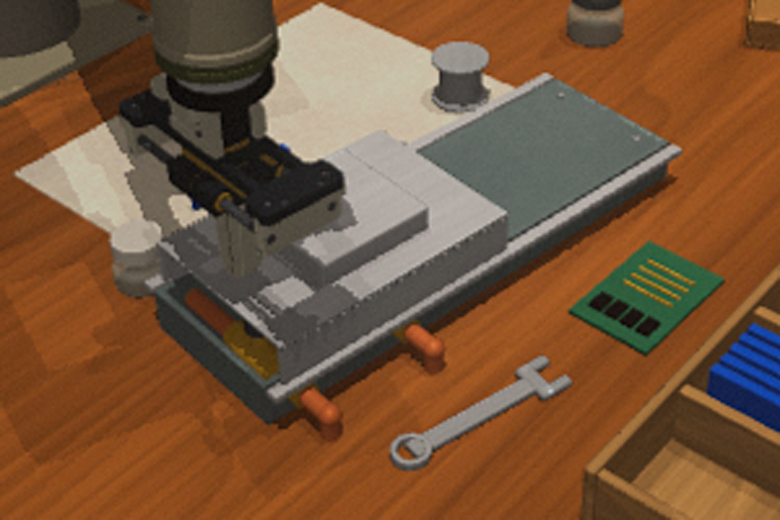

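Request:
play_rows(
  motion=[
    [[0.05,0,0],[0,0,0]],
    [[0.05,0,0],[0,0,0]],
    [[0.05,0,0],[0,0,0]],
    [[0.05,0,0],[0,0,0]],
    [[0.05,0,0],[0,0,0]],
    [[0.06,0,0],[0,0,0]],
    [[0.06,0,0],[0,0,0]],
    [[0.06,0,0],[0,0,0]],
    [[0.06,0,0],[0,0,0]],
    [[0.06,0,0],[0,0,0]],
    [[0.06,0,0],[0,0,0]],
    [[0.06,0,0],[0,0,0]],
    [[0.06,0,0],[0,0,0]],
    [[0.06,0,0],[0,0,0]],
    [[0.06,0,0],[0,0,0]],
  ],
)

```text
clock: 6.05
tool_pos: [0.5847, -0.0173, 0.0876]
tcp_rot: [[0.137, 0.991, -0.0], [0.991, -0.137, 0.0], [-0.0, -0.0, -1.0]]
force: [2.7, -3.3, 1.8]
grip_width: 0.002
```

Request:
play_rows(
  motion=[
    [[0.06,0,0],[0,0,0]],
    [[0.06,0,0],[0,0,0]],
    [[0.06,0,0],[0,0,0]],
    [[0.05,0,0],[0,0,0]],
    [[0.03,0,0],[0,0,0]],
    [[0,0,0],[0,0,0]],
  ],
)

```text
clock: 6.65
tool_pos: [0.5913, 0.0346, 0.0873]
tcp_rot: [[0.136, 0.991, -0.001], [0.991, -0.136, 0.001], [0.001, -0.001, -1.0]]
force: [-0.1, -0.1, 0.0]
grip_width: 0.003
```

Run:
```python
from h import *
for n in ['top','scene']:
    im=get_image(n); 
    c=im['pixels'][150:320,190:470] if n=='top' else im['pixels'][180:380,80:380]
    cv2.imwrite(f'pics/{n}3.png',cv2.resize(c,None,fx=2.6,fy=2.6,interpolation=cv2.INTER_CUBIC)[:,:,::-1])
print(get_obs()['force'])
```

```text
[-0.42286878 -0.76145327 -0.56317769]
```

View pics/top3.png

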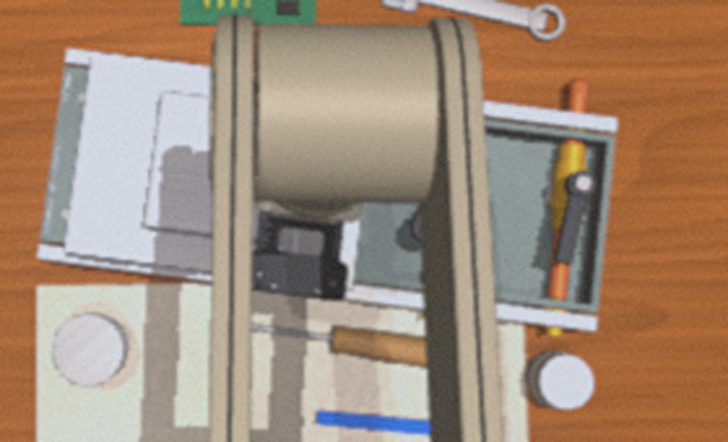

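View pics/scene3.png

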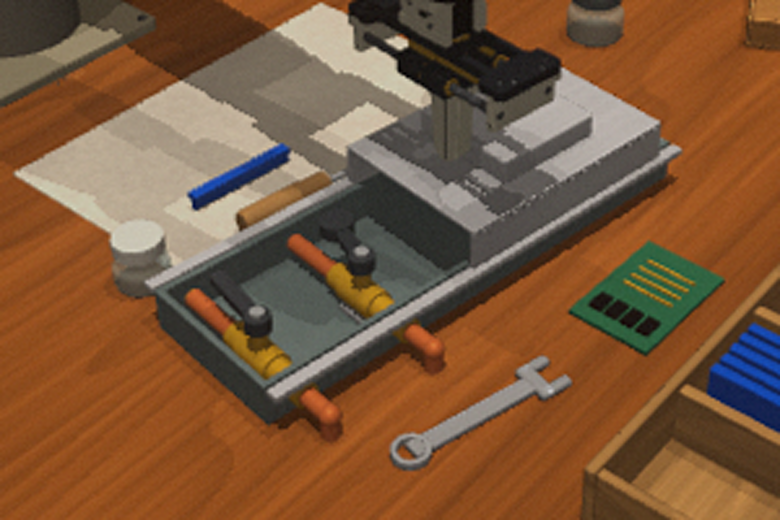

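Request:
play_rows(
  motion=[
    [[0.02,0,0],[0,0,0]],
    [[0.02,0,0],[0,0,0]],
    [[0.015,0,0],[0,0,0]],
    [[0.015,0,0],[0,0,0]],
  ],
)

```text
clock: 7.15
tool_pos: [0.5933, 0.0472, 0.0873]
tcp_rot: [[0.137, 0.991, -0.001], [0.991, -0.137, -0.0], [-0.0, -0.001, -1.0]]
force: [-1.7, -1.7, -1.6]
grip_width: 0.01
```

Request:
play_rows(
  motion=[
    [[0.01,0,0],[0,0,0]],
  ],
)

```text
clock: 7.25
tool_pos: [0.5936, 0.0493, 0.0873]
tcp_rot: [[0.137, 0.991, -0.001], [0.991, -0.137, -0.0], [-0.0, -0.001, -1.0]]
force: [-1.5, -1.9, -2.5]
grip_width: 0.005
```

Request:
play_rows(
  motion=[
    [[0.01,0,0],[0,0,0]],
  ],
)

```text
clock: 7.35
tool_pos: [0.5939, 0.0513, 0.0874]
tcp_rot: [[0.137, 0.991, -0.001], [0.991, -0.137, -0.0], [-0.0, -0.001, -1.0]]
force: [-1.3, -0.7, -1.4]
grip_width: 0.006
```

Request:
play_rows(
  motion=[
    [[0.01,0,0],[0,0,0]],
  ],
)

```text
clock: 7.45
tool_pos: [0.5941, 0.0521, 0.0875]
tcp_rot: [[0.137, 0.991, -0.001], [0.991, -0.137, -0.002], [-0.002, -0.001, -1.0]]
force: [-3.9, -11.2, 0.6]
grip_width: 0.006
```

Request:
play_rows(
  motion=[
    [[0.01,0,0],[0,0,0]],
  ],
)

```text
clock: 7.55
tool_pos: [0.5941, 0.0523, 0.0875]
tcp_rot: [[0.138, 0.99, -0.002], [0.99, -0.138, -0.005], [-0.005, -0.001, -1.0]]
force: [-5.7, -20.4, 2.6]
grip_width: 0.006
```

Request:
play_rows(
  motion=[
    [[0.005,0,0],[0,0,0]],
  ],
)

```text
clock: 7.65
tool_pos: [0.5941, 0.0523, 0.0875]
tcp_rot: [[0.138, 0.99, -0.002], [0.99, -0.138, -0.006], [-0.006, -0.001, -1.0]]
force: [-5.3, -21.5, 2.4]
grip_width: 0.007
```

Request:
play_rows(
  motion=[
    [[-0.05,0,0],[0,0,0]],
    [[-0.1,0,0],[0,0,0]],
    [[0,0,-0.2],[0,0,0]],
    [[-0.2,0,-0.2],[0,0,0]],
    [[-0.2,0,-0.2],[0,0,0]],
    [[-0.2,0,0],[0,0,0]],
    [[0,0,0],[0,0,0]],
  ],
)

```text
clock: 8.35
tool_pos: [0.5766, -0.0875, 0.201]
tcp_rot: [[0.141, 0.99, 0.005], [0.99, -0.141, -0.002], [-0.001, 0.005, -1.0]]
force: [-0.3, 0.3, -0.7]
grip_width: 0.004
```

```bash
cat > look.py <<'E'
from h import *
import sys
tag=sys.argv[1]
s=get_obs(); print(s['clock'],s['tool_pos'],s['force'])
for n in ['wrist','top','scene']:
    im=get_image(n); save(im,f'{n}_{tag}.png')
    for o in ['marked_end','plain_end']:
        for m in masks_of(o,im)[:1]:
            print(n,o,m['score'],m['xy'],m['pixels'].sum(), ray(im,m['xy'],.06) if n!='wrist' else '')
    if n=='wrist': 
        T=np.array(im['tool_from_camera']); W=np.eye(4); W[:3,:3]=s['tcp_rot']; W[:3,3]=s['tool_pos']
        np.savez(f'wrist_{tag}.npz',T=W@T,K=K(im))
E
python3 look.py 4
```

```text
8.35 [ 0.57656282 -0.08754225  0.20095103] [-0.32889172  0.27820978 -0.71602663]
wrist marked_end 0.62 [270.9, 190.3] 1851 
top marked_end 0.63 [351.0, 233.7] 149 [ 0.56088781 -0.06318839  0.06      ]
scene marked_end 0.69 [215.4, 268.4] 283 [ 0.57216003 -0.07244416  0.06      ]
scene plain_end 0.82 [173.1, 298.1] 263 [ 0.57026481 -0.19666225  0.06      ]
```

View pics/wrist_4.png

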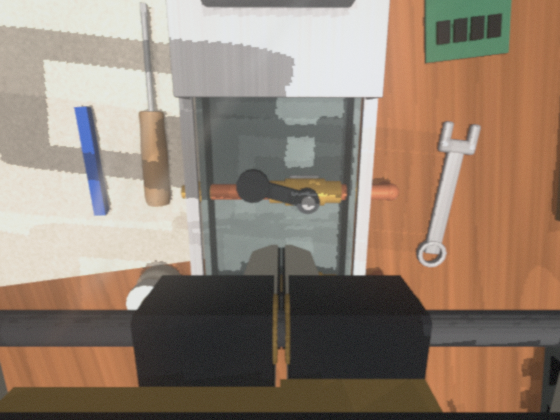

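Run:
```python
import cv2
for n,(a,b,c,d) in {'top':(160,300,200,440),'scene':(220,370,100,350)}.items():
    i=cv2.imread(f'pics/{n}_4.png'); cv2.imwrite(f'pics/{n}_4c.png',cv2.resize(i[a:b,c:d],None,fx=3.2,fy=3.2,interpolation=cv2.INTER_CUBIC))
```

```text
(no output)
```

View pics/top_4c.png

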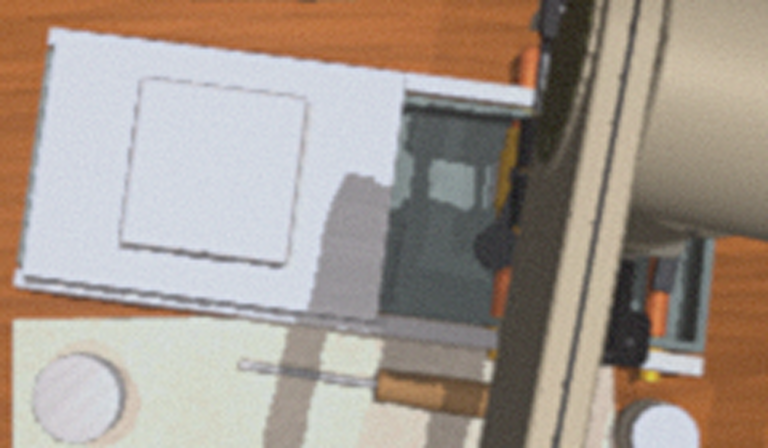

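View pics/scene_4c.png

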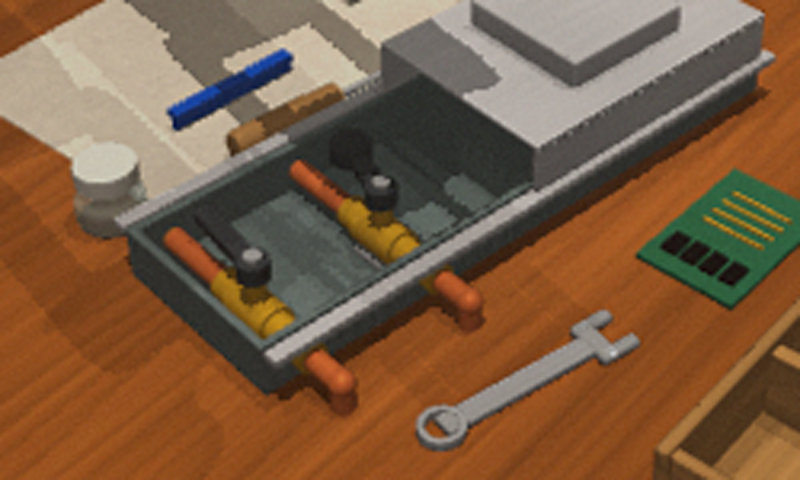

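Run:
```python
from h import *
d=np.load('wrist_4.npz'); T=d['T'];Ki=np.linalg.inv(d['K'])
def w(u,v,z):
    r=T[:3,:3]@Ki@np.array([u,v,1.]); c=T[:3,3]; return (c+r*(z-c[2])/r[2])[:2]
O=np.array([.5878,.0097]);a=np.radians(-7.9);ex=np.array([np.cos(a),np.sin(a)]);ey=np.array([-ex[1],ex[0]])
B=lambda p:np.array([(p-O)@ex,(p-O)@ey]).round(4)
P=w(308,201,.066);D=w(252.5,185.5,.064)
print('wrist',P,D,B(P),B(D),np.linalg.norm(P-D))
im=get_image('scene')
f=lambda x,y,z: ray(im,((x+.5)/3.2-.5+100,(y+.5)/3.2-.5+220),z)[:2]
P2=f(380,183,.066);D2=f(351,147,.064);Q=f(252,255,.066)
print('scene',P2,D2,B(P2),B(D2),np.linalg.norm(P2-D2),'plain piv',B(Q), B(f(203,212,.062)))
print('expected pivot',O+.026*ex-.1*ey)
imt=get_image('top'); g=lambda x,y,z: ray(imt,((x+.5)/3.2-.5+200,(y+.5)/3.2-.5+160),z)[:2]
print('top disc',B(g(490,246,.064)))
print('cover', [B(g(*p,.104)) for p in [(141,78),(308,97),(286,266),(120,245)]],[B(g(*p,.08)) for p in [(54,29),(405,75),(382,317)]])
```

```text
wrist [ 0.60103535 -0.09194777] [ 0.55377731 -0.07121422] [ 0.0271 -0.0989] [-0.0226 -0.0848] 0.05160622057291984
scene [ 0.60159983 -0.09452914] [ 0.55876492 -0.0771276 ] [ 0.028  -0.1013] [-0.0168 -0.09  ] 0.0462346543962377 plain piv [ 0.0271 -0.2048] [-0.032 -0.201]
expected pivot [ 0.59980879 -0.0929245 ]
top disc [-0.0225 -0.0798]
cover [array([0.0549, 0.1623]), array([0.056 , 0.0533]), array([-0.0544,  0.054 ]), array([-0.0543,  0.1615])] [array([0.0841, 0.2264]), array([ 0.0822, -0.0092]), array([-0.0786, -0.0127])]
```

Request:
play_rows(
  motion=[
    [[-0.065,-0.063,0],[0,0,0]],
    [[-0.066,-0.063,0],[0,0,0]],
    [[0,0,0.15],[0,0,0]],
    [[0,0,0.15],[0,0,0]],
    [[0,0,0.15],[0,0,0]],
    [[0,0,0.15],[0,0,0]],
    [[0,0,0],[0,0,0]],
    [[0,0,0],[0,0,0]],
  ],
)

```text
clock: 9.7
tool_pos: [0.5467, -0.1056, 0.0785]
tcp_rot: [[0.137, 0.991, -0.001], [0.991, -0.137, 0.0], [0.0, -0.001, -1.0]]
force: [0.8, 0.3, -0.1]
grip_width: 0.008
```

```bash
python3 look.py 5; python3 -c "
import cv2
i=cv2.imread('pics/scene_5.png');cv2.imwrite('pics/scene_5c.png',cv2.resize(i[200:370,100:350],None,fx=3.2,fy=3.2))"
```

```text
9.7 [ 0.54672233 -0.10558033  0.07847029] [ 0.84037726  0.3054833  -0.11382893]
wrist marked_end 0.66 [313.9, 202.3] 4990 
wrist plain_end 0.55 [282.0, 361.9] 232 
top marked_end 0.58 [362.7, 230.8] 298 [ 0.56677726 -0.08838288  0.06      ]
scene marked_end 0.58 [214.1, 268.7] 271 [ 0.57066106 -0.0749836   0.06      ]
scene plain_end 0.77 [171.6, 299.8] 285 [ 0.5716142  -0.20209816  0.06      ]
```

View pics/scene_5c.png

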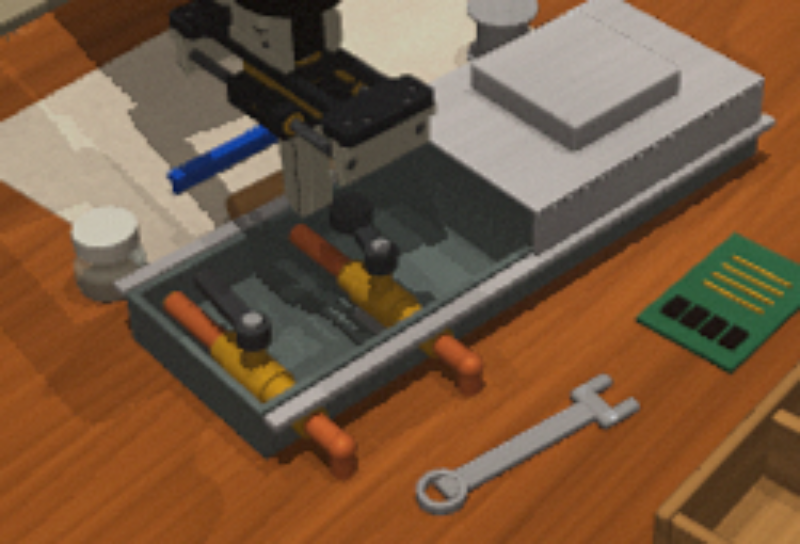

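View pics/wrist_5.png

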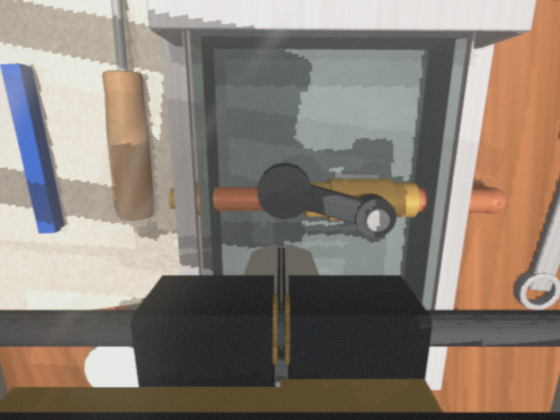

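Request:
play_rows(
  motion=[
    [[-0.021,0.009,0],[0,0,0]],
    [[0,0,0.075],[0,0,0]],
    [[0,0,0.072],[0,0,0]],
    [[0,0,0],[0,0,0]],
    [[0,0,0],[0,0,0]],
  ],
)

```text
clock: 10.65
tool_pos: [0.5471, -0.1099, 0.0475]
tcp_rot: [[0.137, 0.991, -0.003], [0.991, -0.137, 0.001], [0.0, -0.003, -1.0]]
force: [0.8, -0.2, 0.1]
grip_width: 0.005
```

Request:
play_rows(
  motion=[
    [[0.0268,-0.0114,-0.01],[0,0,0.0333]],
    [[0.0268,-0.0114,0],[0,0,0.0333]],
    [[0.0268,-0.0114,0],[0,0,0.0333]],
    [[0.0268,-0.0114,0],[0,0,0.0333]],
    [[0.0268,-0.0114,0],[0,0,0.0333]],
    [[0.0268,-0.0114,0],[0,0,0.0333]],
    [[0.0268,-0.0114,0],[0,0,0.0333]],
    [[0,0,0],[0,0,0]],
  ],
)

```text
clock: 11.45
tool_pos: [0.5507, -0.0701, 0.0514]
tcp_rot: [[0.765, 0.644, 0.001], [0.644, -0.765, -0.0], [0.001, 0.001, -1.0]]
force: [0.7, -0.1, 0.1]
grip_width: 0.007
```

```bash
python3 look.py 6; python3 -c "
import cv2
i=cv2.imread('pics/scene_6.png');cv2.imwrite('pics/scene_6c.png',cv2.resize(i[200:370,100:350],None,fx=3.2,fy=3.2))"
```

```text
11.45 [ 0.5506869  -0.07007586  0.05142439] [ 0.67595523 -0.06125281  0.10851535]
wrist marked_end 0.92 [313.9, 220.3] 7032 
wrist plain_end 0.61 [482.9, 370.1] 3538 
scene marked_end 0.77 [222.7, 269.8] 270 [ 0.58777476 -0.06601599  0.06      ]
scene plain_end 0.71 [174.7, 298.5] 220 [ 0.57366678 -0.19546556  0.06      ]
```

View pics/scene_6c.png

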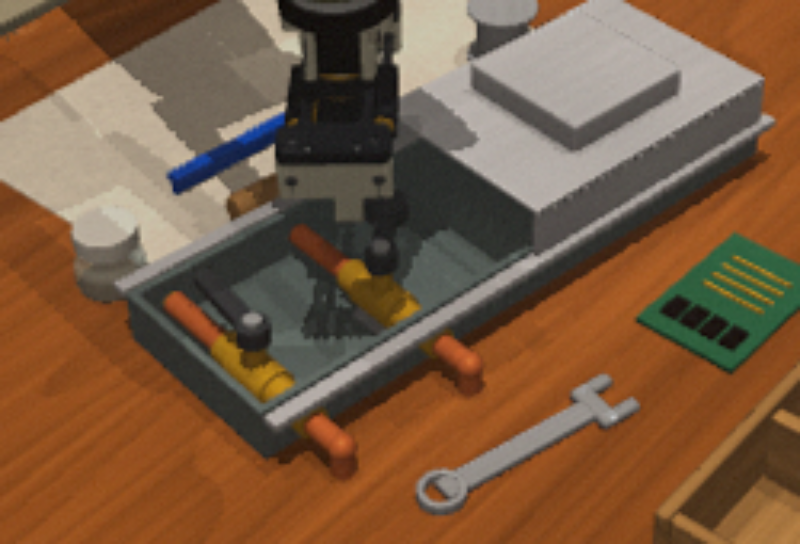

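View pics/wrist_6.png

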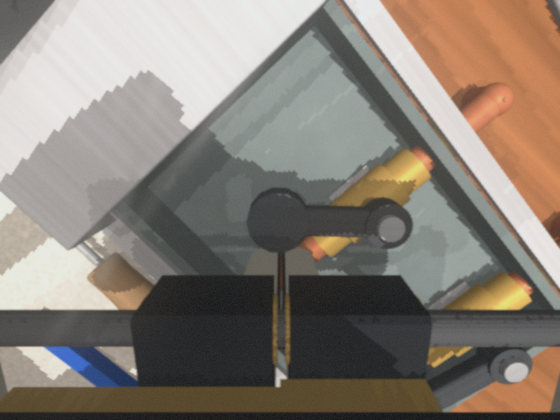

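Request:
play_rows(
  motion=[
    [[0.0268,-0.0114,0.01],[0,0,0.0333]],
    [[0.0268,-0.0114,0],[0,0,0.0333]],
    [[0.0268,-0.0114,0],[0,0,0.0333]],
    [[0.0268,-0.0114,0],[0,0,0.0333]],
    [[0.0268,-0.0114,0],[0,0,0.0333]],
    [[0.0268,-0.0114,0],[0,0,0.0333]],
    [[0.0268,-0.0114,0],[0,0,0.0333]],
    [[0,0,0],[0,0,0]],
  ],
)

```text
clock: 12.7
tool_pos: [0.5784, -0.0419, 0.0488]
tcp_rot: [[0.999, -0.032, -0.0], [-0.032, -0.999, 0.0], [-0.0, -0.0, -1.0]]
force: [0.6, 0.2, 0.4]
grip_width: 0.006
```

Request:
play_rows(
  motion=[
    [[0.0134,-0.0057,0],[0,0,0.0167]],
  ],
)

```text
clock: 12.8
tool_pos: [0.5805, -0.0411, 0.0487]
tcp_rot: [[0.997, -0.08, -0.001], [-0.08, -0.997, 0.0], [-0.001, 0.0, -1.0]]
force: [-2.1, 0.7, 0.4]
grip_width: 0.003
```

Request:
play_rows(
  motion=[
    [[0.0134,-0.0057,0],[0,0,0.0167]],
  ],
)

```text
clock: 12.9
tool_pos: [0.5832, -0.0401, 0.0487]
tcp_rot: [[0.991, -0.134, -0.001], [-0.134, -0.991, 0.0], [-0.001, -0.0, -1.0]]
force: [-0.6, -0.3, 1.0]
grip_width: 0.005
```

Request:
play_rows(
  motion=[
    [[0.008,0,0],[0,0,0]],
  ],
)

```text
clock: 13.0
tool_pos: [0.5846, -0.04, 0.0487]
tcp_rot: [[0.991, -0.133, -0.002], [-0.133, -0.991, 0.001], [-0.002, -0.0, -1.0]]
force: [-6.8, 2.3, 3.9]
grip_width: 0.004
```

Request:
play_rows(
  motion=[
    [[0.006,0,0],[0,0,0]],
  ],
)

```text
clock: 13.1
tool_pos: [0.5847, -0.04, 0.0485]
tcp_rot: [[0.991, -0.132, -0.004], [-0.132, -0.991, 0.001], [-0.004, -0.0, -1.0]]
force: [-10.8, 3.0, 8.6]
grip_width: 0.006
```

Request:
play_rows(
  motion=[
    [[0.005,0,0],[0,0,0]],
  ],
)

```text
clock: 13.2
tool_pos: [0.5848, -0.04, 0.0484]
tcp_rot: [[0.991, -0.131, -0.006], [-0.131, -0.991, 0.001], [-0.006, -0.0, -1.0]]
force: [-15.8, 3.3, 11.3]
grip_width: 0.009
```

Request:
play_rows(
  motion=[
    [[-0.03,0,0],[0,0,0]],
    [[-0.07,0,0],[0,0,0]],
    [[0,0,-0.2],[0,0,0]],
    [[0,0,-0.25],[0,0,0]],
    [[0,0,-0.25],[0,0,0]],
    [[-0.2,0,-0.1],[0,0,0]],
    [[-0.2,0,0],[0,0,0]],
    [[-0.2,0,0],[0,0,0]],
    [[0,0,0],[0,0,0]],
  ],
)

```text
clock: 14.1
tool_pos: [0.4449, -0.021, 0.2082]
tcp_rot: [[0.991, -0.132, -0.001], [-0.132, -0.991, 0.0], [-0.001, 0.0, -1.0]]
force: [0.1, 0.6, -0.8]
grip_width: 0.004
```

```bash
python3 look.py 7; python3 -c "
import cv2
i=cv2.imread('pics/scene_7.png');cv2.imwrite('pics/scene_7c.png',cv2.resize(i[200:370,100:350],None,fx=3.2,fy=3.2))
i=cv2.imread('pics/top_7.png');cv2.imwrite('pics/top_7c.png',cv2.resize(i[160:300,200:440],None,fx=3.2,fy=3.2))"
```

```text
14.1 [ 0.44490377 -0.02104918  0.20818301] [ 0.06428395  0.57486689 -0.76179464]
wrist marked_end 0.75 [300.0, 5.5] 1295 
wrist plain_end 0.85 [462.1, 35.4] 1846 
top marked_end 0.57 [349.2, 211.3] 309 [ 0.6091514  -0.06065319  0.06      ]
top plain_end 0.61 [409.1, 231.9] 254 [ 0.56311999 -0.18741678  0.06      ]
scene marked_end 0.89 [232.2, 271.4] 317 [ 0.60745926 -0.05714004  0.06      ]
scene plain_end 0.63 [170.3, 298.0] 265 [ 0.56562078 -0.20001165  0.06      ]
```

View pics/scene_7c.png

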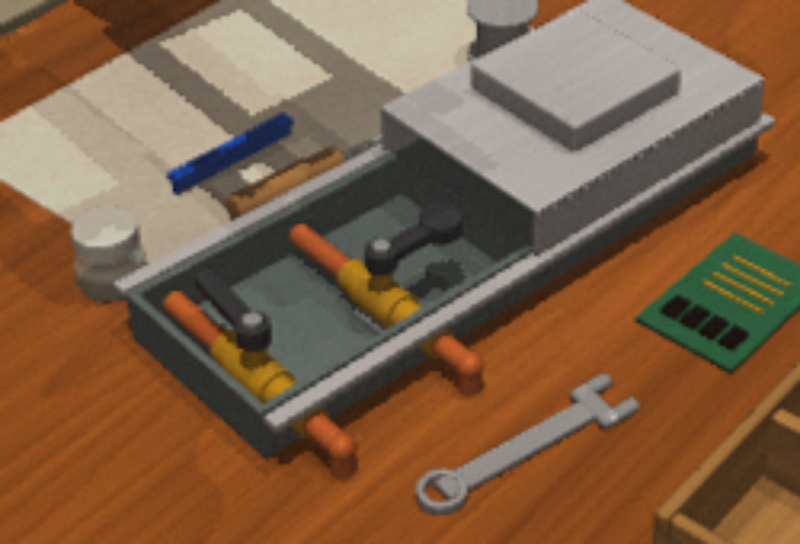

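View pics/top_7c.png

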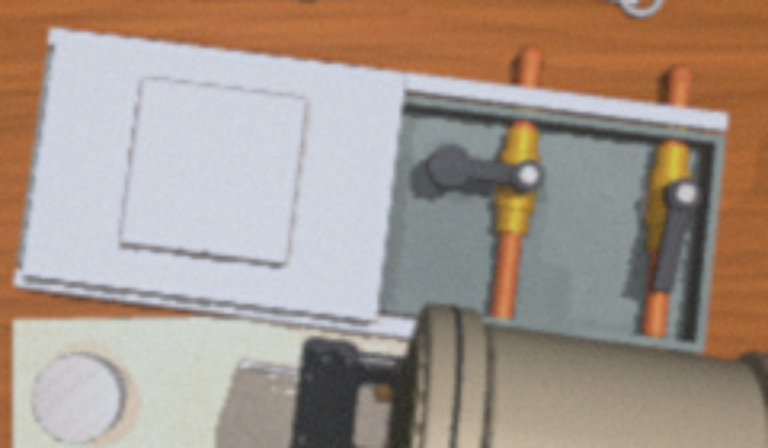

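View pics/wrist_7.png

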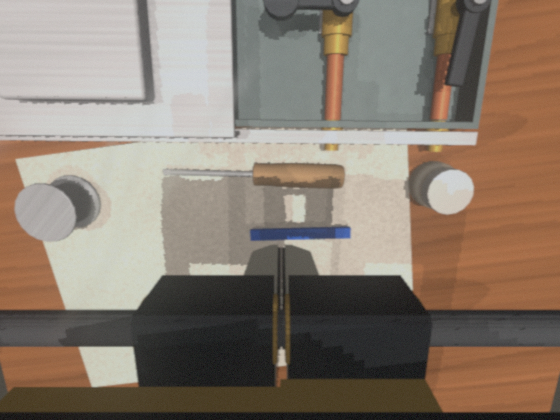

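Run:
```python
from h import *
O=np.array([.5878,.0097]);a=np.radians(-7.9);ex=np.array([np.cos(a),np.sin(a)]);ey=np.array([-ex[1],ex[0]])
B=lambda p:np.array([(p-O)@ex,(p-O)@ey])
im=get_image('top'); g=lambda x,y,z: B(ray(im,((x+.5)/3.2-.5+200,(y+.5)/3.2-.5+160),z)[:2])
P=g(528,175,.066);D=g(449,167,.064);print(P,D,np.degrees(np.arctan2((D-P)[1],-(D-P)[0])))
i=get_image('scene'); f=lambda x,y,z: B(ray(i,((x+.5)/3.2-.5+100,(y+.5)/3.2-.5+200),z)[:2])
P=f(380,248,.066);D=f(441,219,.064);print(P,D,np.degrees(np.arctan2((D-P)[1],-(D-P)[0])))
Q=g(685,193,.066);E=g(663,290,.062);print('plain',Q,E,np.degrees(np.arctan2((E-Q)[1],-(E-Q)[0])))
c=[g(*p,.104) for p in [(141,78),(308,97),(286,266),(120,245)]]; print('panel c',np.mean(c,0))
```

```text
[ 0.02768112 -0.09942992] [ 0.02671739 -0.04676758] 88.95158921870095
[ 0.02878719 -0.10199869] [ 0.03169986 -0.05087897] 93.26104353718412
plain [ 0.02865959 -0.20435912] [-0.03713152 -0.19725606] 6.16200431249804
panel c [0.00056187 0.10778925]
```

```bash
python3 -c "
from workcell import *
print(close_job())"
```

```text
the job is handed in; nothing more can be done
None
```

The cover is fully aside, the disc-ended handle is shut across its pipe, and the job is handed in at about 14 s of the 45 s allowed.

- **Cover:** I slid it with the closed fingers on the raised panel until it met its stop. The push force rose to about 21 N there with no further movement. The final picture puts the panel centre at box y = 108 mm, where fully aside should be 107.5 mm.
- **Marked handle:** It was the left of the two. I pushed the disc clockwise around its pivot until force built at the stop, about 16 N sideways and 11 N upward on the tool. I did not work out where the upward part came from. The final angle reads 89° in the top view and 93° in the scene view, so the two differ by about 4°, which is roughly the measuring error. Together with the stop, both agree with fully shut.
- **Other things:** The plain handle still points open at about 6°. I never touched it, but I took no angle for it beforehand. The bystanders in view in the last pictures looked unmoved; I compared these by eye only. The arm ended clear of everything, with the wrist force near zero.

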